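# Index the wax blank to the red-pegged notch

## Robot

A 6-joint arm with a two-finger parallel gripper is mounted at the origin on a cart in front of the work surface, level with it; the furniture and walls round the work are solid. World frame = base frame: x ahead of the robot, y to its left, z up, the work surface at z = 0. Lengths are in m, angles in rad, forces in N, time in s.
With the tool pointing down it reaches from about 0.375 to 0.9 m from the base axis. Payload 3.1 kg.
Tool frame: the origin (TCP) lies on the centre line of the jaws, within the pads' length; the fingertips stand 11 mm ahead of it and the grasp point (between the pads) lies 8 mm behind it; x points along the fingers, y is the direction in which the jaws open and shut, and the axes are right-handed (so a half turn about x gives the same grasp; the last joint's range is limited). The gripper opens to 87 mm and grips with 3 to 60 N. Pads are 19 mm wide; open, the fingers measure 117 mm over their backs; the gripper's body (75 mm by 190 mm) begins 51 mm behind the grasp point.
Start: joints at [1.145, 0.527, 1.433, -0, 1.181, -0.178], TCP at [0.153, 0.606, 0.234] pointing down, gripper open.
Joint ranges: [-3.08, 3.08], [-0.75, 2.2], [0.22, 2.44], [-1.43, 4.57], [0, 2.65], [-2.85, 2.85]. Speed limits (rad/s): [2.79, 2.79, 3.14, 3.14, 3.14, 3.14].

## Interface

Orientations are given as a unit quaternion [x, y, z, w].
In Python, from rig import robot, camera, camera_info gives the robot as it stands.
- The arm moves only by the shell command python3 -m inch 'ROWS' [FORCE]. ROWS is JSON, a list that holds one entry, the list of rows, each a list of 5 numbers: the shift along the tool's x, y, z in cm, then the turn about the tool's x in rad, then the opening, from 0 (shut) to 1 (fully open). A call has 1 to 8 rows; each row shifts and turns the pose as measured when the row begins, along the tool's axes as they then stand; what a row does not reach is not made up. A row lasts 1/12 s, in which the tool goes at most 41.7 mm and 7.16 degrees, less where a joint would pass 70% of its speed; a pose out of reach is approached as far as the arm can. A call with a gripper value outside its range is refused whole. The fingers move at their own pace and stop on an object; FORCE is the grip in N (left out, the last holds). Time passes only in rows, so rows that do not move let the fingers close. It gives the time, the measured TCP pose, the force and the opening at its end, in the units of the state.
- robot.get_obs(): the state, without advancing time (a new reading comes with each control period).
- camera(name): name is "side" or "top"; returns the picture (400x640x3 uint8, red, green, blue); there is no depth.
- camera_info(name): a dict with "camera_matrix" (3x3 intrinsics, pixels), "rvec" (rotation vector, rad) and "tvec" (3), from world to camera coordinates, as OpenCV has them. Camera axes: x right, y down, z forward; pixel columns grow to the right and rows downward; lengths in m; the calibration is good to about 2 mm. A picture is of the moment at which its call begins. camera_info takes no time and is no camera call.
- robot.hand_in(): hands the job in, once; it reports no verdict.
The state is a dict: "time": time; "q": joint angles; "joint_velocities": joint speeds; "joint_torque": joint torques, N m; "position": TCP position; "tool_rot": TCP orientation; "ft_force": force on the tool from outside, world axes, zero at the start; "moment": the same for the moment, N m; "grip_width": finger opening in m.
Only numpy, scipy, OpenCV 4.12 (cv2) and the standard library are available. Lean on these libraries where they do the work, as an engineer would, in place of code of your own. Each camera call takes 0.05 s, during which the arm holds its last target. There are 200 camera calls.

## Task

Use closed fingertips to press in the black plunger on the blue indexing table, turn the table one notch to the notch beside the red peg, and let the plunger spring fully up so its brass tooth locks there. Nothing is to be gripped or lifted: leave the blue wax block lying on the middle of the table, and do not disturb the jar and the two pots standing round the work.

Things in the scene. Friction and masses are not known exactly. Their poses are not given: they have to be found in the camera images.
- index_base: Blue round indexing table stand, 192 mm wide, fixed to the bench; origin on the bench under its axis. Its -x axis points to the starting notch. A light grey ring 6 mm thick, top 76 mm above the bench, inner radius 68 mm, outer radius 97 mm, has eight notches 13 mm wide and 45 degrees apart, cut in from its inner edge to radius 82 mm.
- table_centre (a point): Point on the turning axis at the top face of the steel turntable (radius 66 mm, 78 mm above the bench). Its x axis turns with the turntable; the plunger stands on its -x side.
- index_table (a joint): Turntable angle, rad: about 0 at the start, positive counterclockwise from above, range -2 to 2; next notches at +0.785 and -0.785. Turning friction about 0.08 N m, it stays where left. About 0.027 rad of play while locked.
- index_plunger (a joint): How far the plunger is pressed in, m: 0 fully up, 0.014 fully down. Spring 3 N at the top to 9 N at the bottom. Its tooth locks the table when up; from 7 mm down it passes under the ring. Let go between notches it stays about 6 mm down with the tooth sliding under the ring, and springs up by itself on reaching a notch.
- plunger_top (a point): Centre of the flat top of the black round plunger cap (30 mm across), 48 mm from the table axis; 104 mm above the bench when up. It turns with the table. Two upright steel posts, 8 mm thick, tops 112 mm above the bench, are fixed to the turntable 24 mm to either side of it, along the direction of turning, leaving 40 mm between them: a fingertip pressing the cap pushes the table round by them.
- tooth_tip (a point): Outer end, top face, of the brass tooth (9 mm wide, 6 mm thick) that sticks out radially from the plunger into the ring's notch, 80 mm from the axis. 10 mm from a peg's centre line when locked beside it.
- red_peg: Red peg, 13 mm across, 26 mm high, fixed on the ring's top 90 mm from the axis, just outside one of the two notches next to the starting one: marks the notch to go to. Origin at its foot.
- yellow_peg: Yellow peg of the same size, fixed outside the next notch on the other side of the starting one: not the notch to go to. Origin at its foot.
- wax_block: Blue wax block, 30 x 46 x 19 mm, lying loose on the middle of the turntable, 30 mm side towards the plunger's direction (x); rides round with it. Origin at the centre of its underside.
- polish_red: Red and white striped round jar with white lid, 40 mm across, 34 mm high, loose on the bench behind the indexing table. Origin at the centre of its underside.
- flux_pot: Cream round open pot, 34 mm across, 42 mm high, loose on the bench in front and to the left of the indexing table. Origin at the centre of its underside.
- yellow_pot: Yellow round pot with lid, 30 mm across, 36 mm high, loose on the bench near the cream pot. Origin at the centre of its underside.
Things that resemble listed ones, but are neither listed nor needed, are in the scene too. Leave any purple look-alike of the wax_block alone.

How it is judged:
By the outcome, as a careful person would: the job done as asked, in the order asked, and still so for the second after the job is handed in, with the robot touching nothing.
It also fails if it takes over 42 s, if anything falls off the work surface, if the arm or the gripper's body presses on something with over 40 N, if the wrist force passes 120 N, or if a joint passes its speed limit or range.

## Working session

There is one attempt and no reset: what is moved stays moved. The work goes in short steps, Python scripts to look and compute and a shell command to move; the robot and the scene stay as the last step left them, time stands still between calls to the robot, and variables do not carry over. Pictures are saved under pics/ and viewed, about 8 in all and at most 12, crops included, and the job is handed in when it is done.

```bash
mkdir -p pics
python3 - <<'E'
from rig import robot,camera,camera_info
import cv2
for n in("top","side"):
    cv2.imwrite(f"pics/{n}0.png",camera(n)[:,:,::-1]); c=camera_info(n); print(n,c)
o=robot.get_obs();print(o)
E
```

```text
top {'camera_matrix': array([[472.97715321,   0.        , 314.75152502],
       [  0.        , 472.97715321, 195.42343882],
       [  0.        ,   0.        ,   1.        ]]), 'rvec': array([ 2.15168295, -2.14584877,  0.1849503 ]), 'tvec': array([0.25552527, 0.59534028, 0.85679588])}
side {'camera_matrix': array([[397.39339312,   0.        , 318.61558566],
       [  0.        , 397.39339312, 201.40746462],
       [  0.        ,   0.        ,   1.        ]]), 'rvec': array([ 2.22017932, -0.49477302,  0.25859865]), 'tvec': array([-0.41305483,  0.36589462,  0.5159845 ])}
{'time': 0.1, 'q': array([ 1.14548413e+00,  5.28367059e-01,  1.43378179e+00, -2.96990241e-05,
        1.18137735e+00, -1.78471878e-01]), 'joint_velocities': array([-2.15645145e-04, -1.39342819e-03, -1.93465905e-03,  1.25201392e-03,
        6.45788404e-05, -5.67878702e-04]), 'joint_torque': array([-7.56963836e-04, -4.40987313e+01, -1.77150071e+01,  6.34406693e-02,
        5.34453650e-02, -4.80991196e-05]), 'position': array([0.15240856, 0.60547563, 0.23267081]), 'tool_rot': array([ 0.08639025,  0.70192225, -0.08770142,  0.70153428]), 'ft_force': array([-0.58786374, -0.09042838,  0.14626908]), 'moment': array([-0.00366172,  0.01151443,  0.01289057]), 'grip_width': 0.08694866555583296}
```

View pics/top0.png

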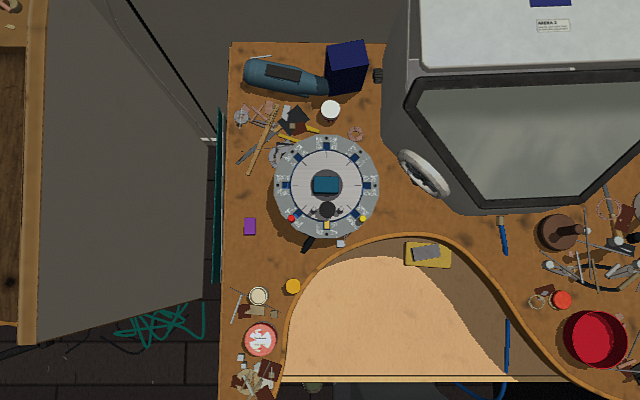

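View pics/side0.png

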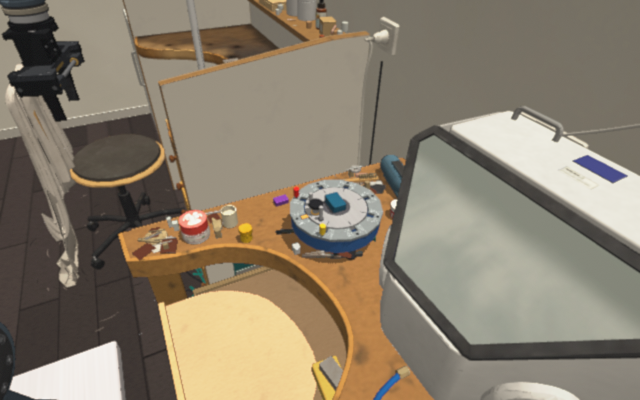

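Top view: the blue table is centred near (327,186), with the plunger cap at (327,209), the red peg at (291,218) and the yellow peg at (363,218). The cream pot is at (258,296), the yellow pot at (292,286), and the purple look-alike at (250,226). Next: an enlarged crop and projections.

```bash
cat > h.py <<'E'
import numpy as np,cv2
from rig import robot,camera,camera_info
def proj(n,p):
    c=camera_info(n); return cv2.projectPoints(np.float64(p).reshape(-1,1,3),c["rvec"],c["tvec"],c["camera_matrix"],None)[0].reshape(-1,2)
def ray(n,uv,z):
    c=camera_info(n);R=cv2.Rodrigues(c["rvec"])[0];d=R.T@np.linalg.inv(c["camera_matrix"])@[uv[0],uv[1],1];o=-R.T@c["tvec"]
    return o+d*(z-o[2])/d[2]
def crop(n,x,y,w,h,s,f):
    im=camera(n); cv2.imwrite(f,cv2.resize(im[y:y+h,x:x+w,::-1],None,fx=s,fy=s,interpolation=cv2.INTER_CUBIC))
E
python3 - <<'E'
from h import *
crop("top",262,122,130,136,4.4,"pics/c1.png")
print(proj("top",[[.153,.606,.234],[0,0,0]]),proj("side",[.153,.606,.234]))
for k,uv,z in(("centre",(327,186),.078),("cap",(327,209),.104),("red",(291,218),.102),("yel",(363,218),.102),("flux",(258,296),.042),("ypot",(292,286),.036),("jar?",(330,110),.034)): print(k,ray("top",uv,z).round(4))
E
```

```text
[[ 58.53962562 495.73028832]
 [455.80917643 524.06921741]] [[ 65.76523638 103.39912951]]
centre [0.6069 0.2352 0.078 ]
cap [0.5611 0.2365 0.104 ]
red [0.5451 0.3    0.102 ]
yel [0.5455 0.1727 0.102 ]
flux [0.4069 0.3615 0.042 ]
ypot [0.4248 0.2992 0.036 ]
jar? [0.7677 0.227  0.034 ]
```

View pics/c1.png

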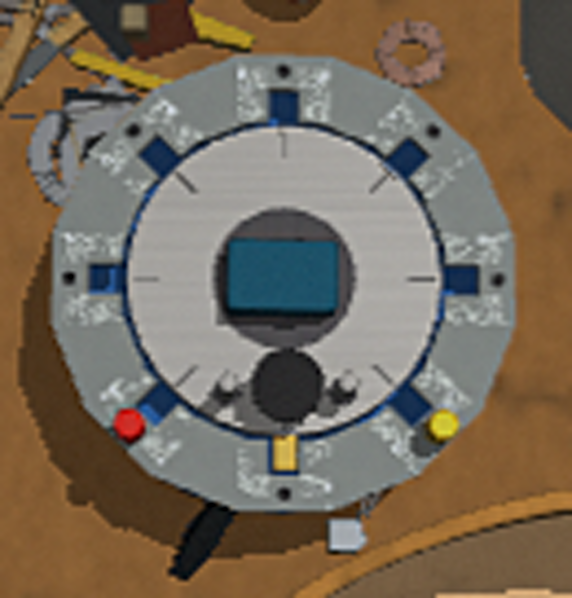

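Crop: red peg (130,424), yellow peg (442,424), cap (287,385), tooth (285,452), wax block (282,275), which leaves the purple slab as the only look-alike. Red lies on the +y side, so the turn is clockwise, to −0.785. Next I check the panel and enclosure clearances, and the tool axes.

Run:
```python
from h import *
from scipy.spatial.transform import Rotation as R
def tri(a,b):
    P=[];
    for n in("top","side"):
        c=camera_info(n);P.append(c["camera_matrix"]@np.c_[cv2.Rodrigues(c["rvec"])[0],c["tvec"]])
    X=cv2.triangulatePoints(P[0],P[1],np.float64(a),np.float64(b)).ravel();return (X[:3]/X[3]).round(3)
print("panel near top corner",tri((28,345),(164,84)))
print("encl corner low-left",tri((480,214),(466,346)), "encl left top",tri((415,78),(440,130)))
for uv in((400,150),(385,90)):print([ray("top",uv,z).round(3) for z in(0,.2,.4)])
c=(262+284/4.4,122+280.5/4.4);C=ray("top",c,.077);print("C",C)
p=ray("top",(262+287/4.4,122+385/4.4),.104);r=ray("top",(262+130/4.4,122+424/4.4),.102);y=ray("top",(262+442/4.4,122+424/4.4),.102)
for k in(p,r,y):d=(k-C)[:2];print(k.round(4),np.hypot(*d).round(4),np.degrees(np.arctan2(d[1],d[0])).round(1))
print(R.from_quat(robot.get_obs()["tool_rot"]).as_matrix().round(3))
```

```text
panel near top corner [0.352 0.675 0.216]
encl corner low-left [ 0.604 -0.094  0.026] encl left top [0.729 0.117 0.292]
[array([0.696, 0.083, 0.   ]), array([0.644, 0.124, 0.2  ]), array([0.593, 0.164, 0.4  ])]
[array([ 0.824,  0.111, -0.   ]), array([0.745, 0.145, 0.2  ]), array([0.666, 0.18 , 0.4  ])]
C [0.60758588 0.23602586 0.077     ]
[0.5602 0.2361 0.104 ] 0.0474 179.9
[0.5444 0.299  0.102 ] 0.0892 135.1
[0.5448 0.1736 0.102 ] 0.0885 -135.2
[[-0.001  0.244  0.97 ]
 [-0.002  0.97  -0.244]
 [-1.    -0.002 -0.   ]]
```

```bash
cat >> h.py <<'E'
from scipy.spatial.transform import Rotation as R
def st():
    o=robot.get_obs();M=R.from_quat(o["tool_rot"]).as_matrix();return o,np.arctan2(M[1,1],M[0,1])
def rows(goal,n,dyaw,):
    o,ps=st();d=(np.array(goal)-o["position"])/n*100
    print("at",o["position"].round(4),"yaw",np.degrees(ps).round(1),"q",o["q"].round(2),"F",o["ft_force"].round(1),"t",o["time"])
    for i in range(n):
        print([[round(float(v),2) for v in (-d[2],d[0]*np.cos(ps)+d[1]*np.sin(ps),d[0]*np.sin(ps)-d[1]*np.cos(ps))],round(-dyaw/n,3)]);ps+=dyaw/n
E
python3 -c "
from h import *
rows((.30,.35,.23),8,-.96)"
```

```text
at [0.1524 0.6056 0.2328] yaw 75.9 q [ 1.15  0.53  1.43 -0.    1.18 -0.18] F [0.  0.1 0.7] t 0.15
[[0.04, -2.65, 2.57], 0.12]
[[0.04, -2.32, 2.87], 0.12]
[[0.04, -1.96, 3.12], 0.12]
[[0.04, -1.57, 3.34], 0.12]
[[0.04, -1.16, 3.5], 0.12]
[[0.04, -0.73, 3.62], 0.12]
[[0.04, -0.3, 3.68], 0.12]
[[0.04, 0.15, 3.69], 0.12]
```

```bash
python3 -m inch '[[[0,-2.6,2.6,0.12,0],[0,-2.3,2.9,0.12,0],[0,-2,3.1,0.12,0],[0,-1.6,3.3,0.12,0],[0,-1.2,3.5,0.12,0],[0,-0.7,3.6,0.12,0],[0,-0.3,3.7,0.12,0],[0,0.1,3.7,0.12,0]]]' 20; python3 -c "
from h import *
o,ps=st()
rows((.56,.236,.20),8,-ps)"
```

```text
time: 0.82
position: [0.2967, 0.3442, 0.2296]
tool_rot: [0.41, 0.577, -0.409, 0.575]
ft_force: [-0.1, -0.4, 0.3]
grip_width: 0.0416
at [0.2967 0.3442 0.2296] yaw 19.1 q [0.61 0.3  1.85 0.   0.99 0.27] F [-0.1 -0.4  0.3] t 0.8167
[[0.37, 2.67, 2.36], np.float64(0.042)]
[[0.37, 2.76, 2.24], np.float64(0.042)]
[[0.37, 2.85, 2.13], np.float64(0.042)]
[[0.37, 2.94, 2.01], np.float64(0.042)]
[[0.37, 3.02, 1.88], np.float64(0.042)]
[[0.37, 3.1, 1.75], np.float64(0.042)]
[[0.37, 3.17, 1.62], np.float64(0.042)]
[[0.37, 3.23, 1.49], np.float64(0.042)]
```

```bash
python3 -m inch '[[[0.4,2.7,2.4,0.042,0],[0.4,2.8,2.2,0.042,0],[0.4,2.9,2.1,0.042,0],[0.4,2.9,2,0.042,0],[0.4,3,1.9,0.042,0],[0.4,3.1,1.7,0.042,0],[0.4,3.2,1.6,0.042,0],[0.4,3.2,1.5,0.042,0]]]'; python3 -c "
from h import *
o,ps=st()
rows((.56,.236,.125),4,-ps)
crop('side',230,120,200,160,4,'pics/s1.png')"
```

```text
time: 1.48
position: [0.563, 0.2206, 0.1942]
tool_rot: [-0.504, -0.496, 0.509, -0.491]
ft_force: [-0.7, 0.8, 0.4]
grip_width: 0.0006
at [0.563  0.2206 0.1942] yaw -1.5 q [0.19 0.55 1.52 0.   1.08 0.21] F [-0.7  0.8  0.4] t 1.4833
[[1.73, -0.09, -0.38], np.float64(-0.006)]
[[1.73, -0.08, -0.38], np.float64(-0.006)]
[[1.73, -0.08, -0.38], np.float64(-0.006)]
[[1.73, -0.08, -0.38], np.float64(-0.006)]
```

View pics/s1.png

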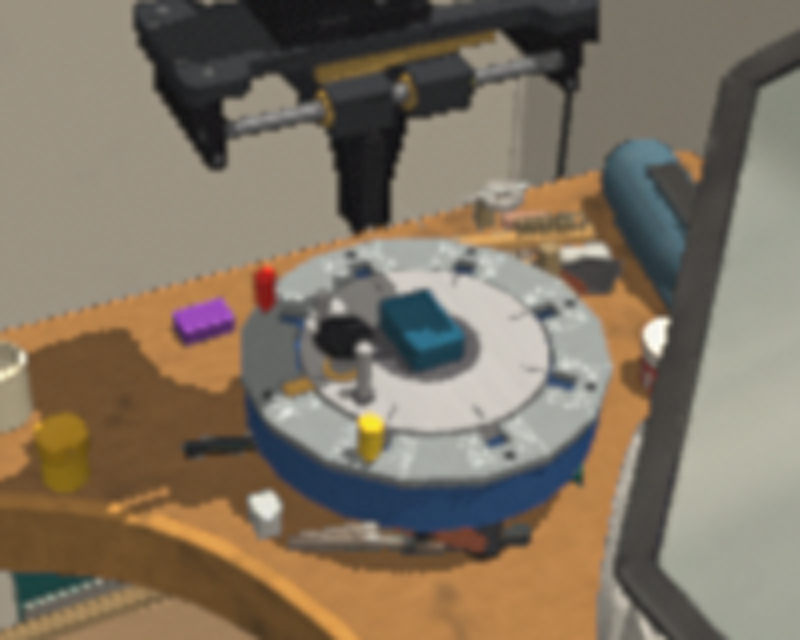

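The closed fingers are at crop (370,225), clear of everything, above and slightly off the cap at (340,335). I'll centre them over the cap and descend to just above the posts.

```bash
python3 -m inch '[[[1,-0.1,-0.8,0,0],[1.5,-0.1,-0.5,-0.01,0],[1.5,0,-0.2,-0.01,0],[1.4,0,0,0,0],[1.1,0,0,0,0],[0,0,0,0,0]]]'; python3 -c "
from h import *
o,ps=st()
rows((.56,.236,.120),1,-ps)
p=o['position'];print(proj('top',p-[0,0,.011]),proj('side',p-[0,0,.011]))
crop('side',280,150,90,80,7,'pics/s2.png')"
```

```text
time: 2.03
position: [0.5694, 0.233, 0.122]
tool_rot: [-0.502, -0.497, 0.504, -0.496]
ft_force: [-0.2, 0.5, -0.5]
grip_width: 0.0004
at [0.5694 0.233  0.122 ] yaw -0.8 q [ 0.21  0.66  1.55 -0.    0.94  0.22] F [-0.2  0.5 -0.5] t 2.0333
[[0.2, -0.94, -0.29], np.float64(-0.013)]
[[329.14882907 203.80530762]] [[319.35903814 199.22456071]]
```

View pics/s2.png

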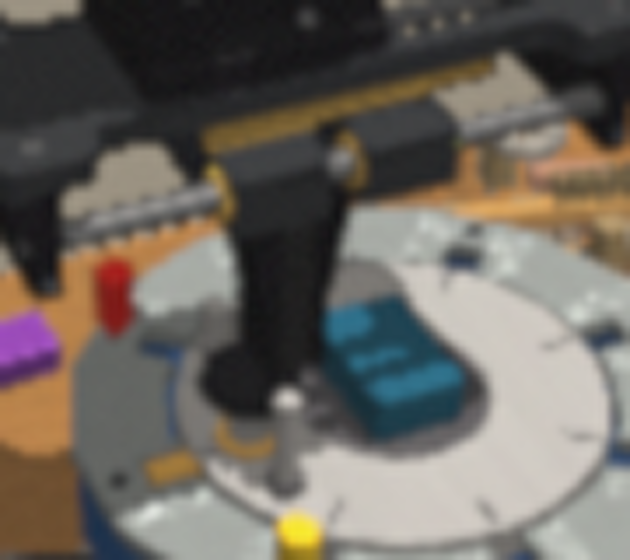

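The fingers sit about 9 mm too far inward, as the numbers say. I'll correct that and press.

```bash
python3 -m inch '[[[0,-0.6,-0.2,0,0],[0,-0.4,-0.1,-0.01,0],[0.1,0,0,0,0],[0,0,0,0,0]]]'; python3 -c "
from h import *
o,ps=st()
rows((.56,.236,.105),4,-ps)"
```

```text
time: 2.42
position: [0.5581, 0.2381, 0.1237]
tool_rot: [-0.5, -0.5, 0.5, -0.5]
ft_force: [-0.0, 0.0, 0.4]
grip_width: 0.0007
at [0.5581 0.2381 0.1237] yaw -0.0 q [ 0.22  0.64  1.57 -0.    0.93  0.22] F [-0.   0.   0.4] t 2.4167
[[0.47, 0.05, 0.05], np.float64(-0.0)]
[[0.47, 0.05, 0.05], np.float64(-0.0)]
[[0.47, 0.05, 0.05], np.float64(-0.0)]
[[0.47, 0.05, 0.05], np.float64(-0.0)]
```

```bash
python3 -m inch '[[[0.5,0.1,0.1,0,0],[0.4,0.05,0.05,0,0],[0,0,0,0,0]]]'; python3 -m inch '[[[0.3,0,0,0,0],[0.3,0,0,0,0],[0,0,0,0,0]]]'
```

```text
time: 2.67
position: [0.5608, 0.2369, 0.1161]
tool_rot: [0.501, 0.499, -0.499, 0.501]
ft_force: [0.8, 0.0, -0.2]
grip_width: 0.0004
time: 2.92
position: [0.5613, 0.237, 0.1106]
tool_rot: [0.502, 0.499, -0.499, 0.501]
ft_force: [-0.5, 0.2, 4.7]
grip_width: 0.0004
```

Contact force matches the spring model (about 4.5 mm in). I'll press about 6 mm more.

```bash
python3 -m inch '[[[0.3,0,0,0,0],[0.3,0,0,0,0],[0.1,0,0,0,0],[0,0,0,0,0]]]'
python3 - <<'E'
from h import *
o,ps=st();p=o["position"];C=np.array([.6076,.236]);r=.048
import math
print(p,o["ft_force"],np.degrees(ps))
prev=p[:2];
for th in np.radians([6,12,18,24,30,36,42]):   # finger bearing moved clockwise from 180
    g=C+r*np.array([-math.cos(th),math.sin(th)]);d=(g-prev)*100;print(np.degrees(th).round(),g.round(4),d.round(2));prev=g
E
```

```text
time: 3.25
position: [0.5613, 0.237, 0.1056]
tool_rot: [0.502, 0.499, -0.499, 0.501]
ft_force: [-1.6, 0.1, 6.1]
grip_width: 0.0005
[0.56128852 0.23700902 0.10561563] [-1.56614121  0.12496515  6.10996493] -0.04598746569215246
6.0 [0.5599 0.241 ] [-0.14  0.4 ]
12.0 [0.5606 0.246 ] [0.08 0.5 ]
18.0 [0.5619 0.2508] [0.13 0.49]
24.0 [0.5637 0.2555] [0.18 0.47]
30.0 [0.566 0.26 ] [0.23 0.45]
36.0 [0.5688 0.2642] [0.27 0.42]
42.0 [0.5719 0.2681] [0.32 0.39]
```

```bash
python3 -m inch '[[[0.25,-0.1,0,0,0],[0.1,-0.05,0,0,0],[0,0,0,0,0]]]'; python3 -m inch '[[[0,0,-0.4,0,0],[0,0,-0.4,0,0],[0,0,-0.2,0,0],[0,0,0,0,0]]]'
```

```text
time: 3.5
position: [0.5613, 0.237, 0.1048]
tool_rot: [0.503, 0.498, -0.498, 0.502]
ft_force: [-2.7, -0.8, 7.1]
grip_width: 0.0002
time: 3.83
position: [0.5625, 0.2451, 0.1079]
tool_rot: [0.502, 0.497, -0.498, 0.503]
ft_force: [-2.4, 0.6, 5.3]
grip_width: 0.0006
```

The arm yields to the spring unless each row carries some downward bias, so I'll keep a bias in x and press again before pushing.

```bash
python3 -m inch '[[[0.4,-0.1,0,0,0],[0.4,-0.1,0,0,0],[0.3,-0.1,0,0,0],[0.3,0,0,0,0]]]'
```

```text
time: 4.17
position: [0.5626, 0.2454, 0.1011]
tool_rot: [0.504, 0.495, -0.496, 0.505]
ft_force: [-8.3, -1.0, 28.2]
grip_width: 0.0006
```

Plunger bottomed (tip at 90 mm). Next I sweep with a lighter bias.

```bash
python3 -m inch '[[[0.15,0,-0.3,0,0],[0.17,0,-0.3,0,0],[0.17,0,-0.3,0.03,0],[0.17,0,-0.3,0.04,0]]]'
```

```text
time: 4.5
position: [0.5657, 0.2554, 0.1016]
tool_rot: [0.523, 0.474, -0.512, 0.489]
ft_force: [-1.1, -1.8, 8.3]
grip_width: 0.0003
```

```bash
python3 -m inch '[[[0.17,0,-0.3,0.07,0],[0.17,0,-0.3,0.07,0],[0.17,0,-0.3,0.07,0],[0.17,0,-0.3,0.07,0]]]'
python3 - <<'E'
from h import *
o,ps=st();p=o["position"];d=p[:2]-[.6076,.236];print(p,np.degrees(ps),np.hypot(*d),180-np.degrees(np.arctan2(d[1],d[0])))
crop('side',280,150,90,80,7,'pics/s3.png')
E
```

```text
time: 4.83
position: [0.5724, 0.2666, 0.1015]
tool_rot: [0.592, 0.392, -0.572, 0.411]
ft_force: [-0.8, -2.4, 9.5]
grip_width: 0.0003
[0.57244241 0.26663841 0.10147684] -20.801476483535566 0.04663441333939189 41.0708211938375
```

View pics/s3.png

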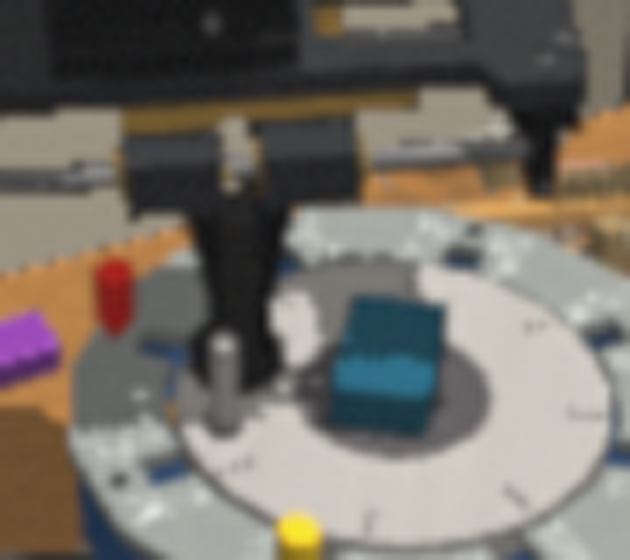

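The table has turned about 28°: the starting notch at (170,465) is empty and the wax block is riding round. I'll go about 9° further while pressed, then ease up and push by the post tops so that the tooth pops up at the notch.

```bash
python3 -m inch '[[[0.17,0,-0.3,0.07,0],[0.17,0,-0.3,0.07,0],[0.17,0,-0.2,0.05,0]]]'; python3 -c "
from h import *
o,ps=st();p=o['position'];d=p[:2]-[.6076,.236];print(np.degrees(ps),np.hypot(*d),180-np.degrees(np.arctan2(d[1],d[0])))"
```

```text
time: 5.13
position: [0.5797, 0.2739, 0.1015]
tool_rot: [0.632, 0.332, -0.606, 0.351]
ft_force: [-3.5, -1.6, 11.0]
grip_width: 0.0008
-32.298415580406505 0.04706610688411237 53.64153257306647
```

```bash
python3 -m inch '[[[-0.5,0,0.1,0,0],[-0.6,0,0,0,0],[-0.4,0,0,0,0],[0,0,0,0,0]]]'; python3 -c "
from h import *
crop('side',280,150,90,80,7,'pics/s4.png')"
```

```text
time: 5.47
position: [0.5809, 0.2743, 0.1188]
tool_rot: [0.635, 0.331, -0.604, 0.35]
ft_force: [0.2, 0.6, 0.6]
grip_width: 0.0007
```

View pics/s4.png

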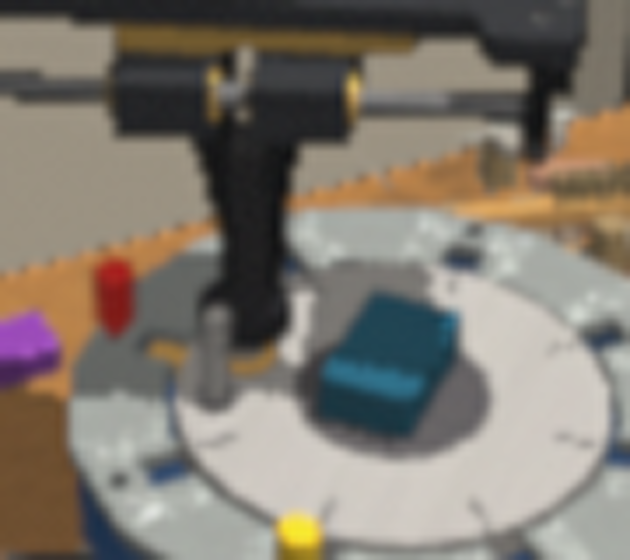

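The brass tooth now shows in the notch beside the red peg, at about (165,350). A gentle push on the post tops will test the lock.

```bash
python3 -m inch '[[[0,0,-0.3,0,0],[0,0,-0.3,0,0],[0,0,-0.2,0,0]]]'; python3 -m inch '[[[0,0,-0.2,0,0],[0,0,-0.2,0,0]]]'
```

```text
time: 5.77
position: [0.5832, 0.2785, 0.117]
tool_rot: [0.632, 0.33, -0.607, 0.351]
ft_force: [-2.0, -6.3, 4.9]
grip_width: 0.0008
time: 5.93
position: [0.5839, 0.2784, 0.1163]
tool_rot: [0.629, 0.329, -0.61, 0.353]
ft_force: [-0.3, -5.5, 3.4]
grip_width: 0.0004
```

About 6 N against a 1.7 N turning friction without motion means it is locked. I'll back off the post, lift clear and look.

```bash
python3 -m inch '[[[-0.2,0,0.4,0,0],[-0.3,0,0.3,0,0],[-1.5,0,0,0,0],[-3,0,0,0,0],[-4,0,0,0,0],[-2,-3,0,0,0],[0,-4,0,0,0],[0,-4,0,0,0]]]'; python3 -m inch '[[[0,-4,0,0,0],[0,-4,0,0,0],[0,-4,0,0,0],[0,0,0,0,0]]]'
python3 - <<'E'
from h import *
crop("top",262,122,130,136,4.4,"pics/c2.png")
crop('side',280,150,110,90,6,'pics/s5.png')
E
```

```text
time: 6.6
position: [0.4884, 0.3316, 0.2238]
tool_rot: [0.632, 0.326, -0.61, 0.348]
ft_force: [0.0, 0.0, 0.6]
grip_width: 0.0003
time: 6.93
position: [0.3778, 0.4023, 0.2204]
tool_rot: [0.633, 0.329, -0.609, 0.347]
ft_force: [-0.4, -1.0, -0.7]
grip_width: 0.0003
```

View pics/c2.png

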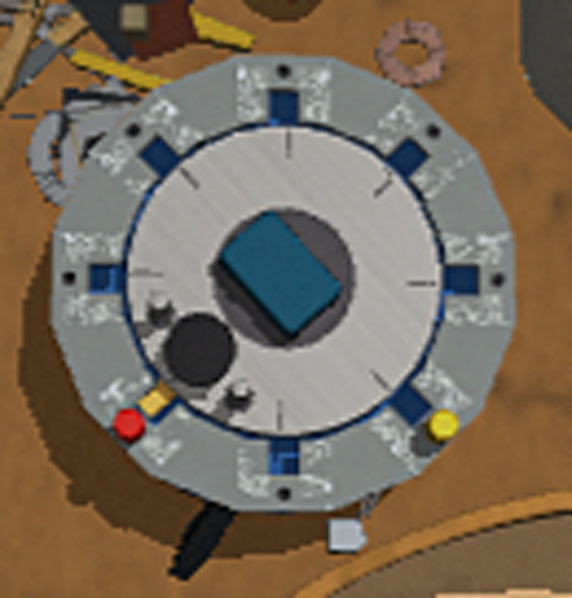

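View pics/s5.png

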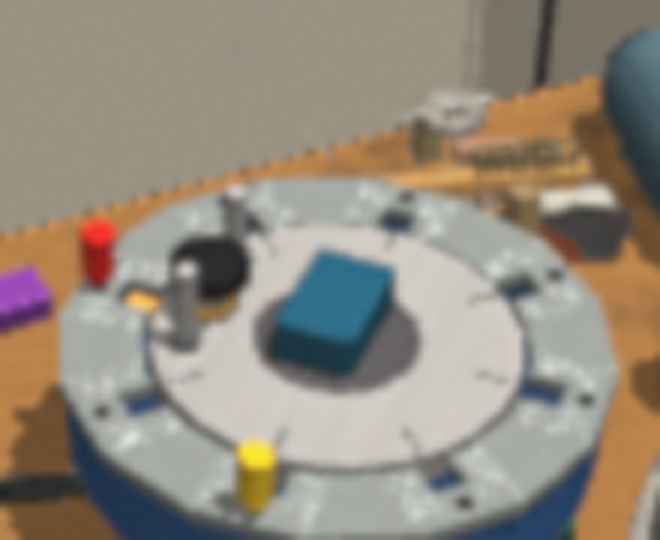

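Both views show the tooth in the notch beside the red peg, at (155,400) top and (140,298) side, with the wax block central. A stereo check of the cap height comes next, then a numeric before/after check that the pots and jar are unmoved.

Run:
```python
from h import *
C=np.array([.6076,.236]);uv=(262+199/4.4,122+349/4.4)
for z in(.098,.104):
    p=ray("top",uv,z);d=p[:2]-C;print(z,p.round(4),np.hypot(*d).round(4),180-np.degrees(np.arctan2(d[1],d[0])),"side crop px",((proj("side",p)[0]-[280,150])*6).round(0))
t=np.radians(135)
# same check at start: cap at 104 mm in s1.png (scale 4, origin 230,120), seen at ~(340,335)
print(((proj("side",[.5602,.2361,.104])[0]-[230,120])*4).round(),((proj("side",[.5602,.2361,.098])[0]-[230,120])*4).round())
a=cv2.imread("pics/top0.png");b=camera("top")[:,:,::-1]
for k,(x,y) in dict(jar=(330,110),flux=(258,296),ypot=(292,286),purple=(250,226)).items():
    s=np.s_[y-13:y+14,x-13:x+14];print(k,np.abs(a[s].astype(int)-b[s]).mean().round(2))
```

```text
0.098 [0.5755 0.2715 0.098 ] 0.0478 47.869272620797744 side crop px [204. 256.]
0.104 [0.5746 0.2715 0.104 ] 0.0484 47.12071348822013 side crop px [202. 243.]
[338. 329.] [338. 338.]
jar 1.76
flux 45.39
ypot 1.57
purple 1.49
```

The flux pot patch is hidden by the gripper, and the cap height is ambiguous. I'll move the arm further off, then overlay the predicted cap rims (green 104 mm, red 98 mm) on the start and current side images.

```bash
python3 -m inch '[[[0,-2,-2,0,0],[0,-2.5,-2,0,0],[0,-2.5,-2,0,0],[0,-2,-2,0,0],[0,0,0,0,0]]]'
python3 - <<'E'
from h import *
b=camera("side")[:,:,::-1];a=cv2.imread("pics/side0.png");out=[]
for im,c in((a,(.5602,.2361)),(b,(.5746+.0005,.2712))):
    cc=cv2.resize(im[175:230,290:342],None,fx=7.5,fy=7.5,interpolation=cv2.INTER_CUBIC).copy()
    for z,col in((.104,(0,255,0)),(.098,(0,0,255))):
        t=np.linspace(0,6.283,60);w=np.c_[c[0]+.015*np.cos(t),c[1]+.015*np.sin(t),0*t+z]
        cv2.polylines(cc,[((proj("side",w)-[289.5,174.5])*7.5).astype(int)],True,col,1)
    out.append(cc)
cv2.imwrite("pics/cmp.png",np.hstack(out))
a=cv2.imread("pics/top0.png");b=camera("top")[:,:,::-1]
s=np.s_[283:310,245:272];print("flux",np.abs(a[s].astype(int)-b[s]).mean())
E
```

```text
time: 7.5
position: [0.3638, 0.5172, 0.219]
tool_rot: [0.64, 0.322, -0.608, 0.342]
ft_force: [0.7, -0.1, 0.4]
grip_width: 0.0007
flux 1.528577960676726
```

View pics/cmp.png

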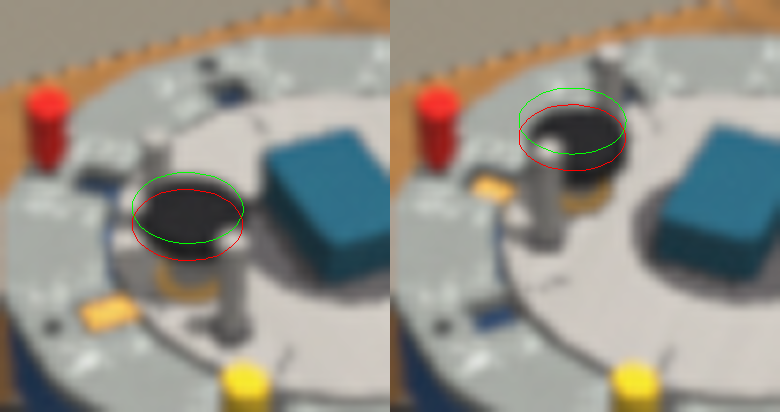

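The right panel shows the cap about 5–6 mm lower than at the start, and the top view gives about 47.5° of turn. So the table has overshot by 2–3° and the tooth is sliding under the ring, not locked. The flux pot is undisturbed. I'll go back in and push the other post gently counterclockwise, with the tip above the cap, until it pops up.

```bash
python3 -c "
from h import *
rows((.575,.2715,.20),8,-.22)"
```

```text
at [0.3639 0.5131 0.2185] yaw -34.1 q [ 0.8   0.54  1.46 -0.05  1.12  1.41] F [-0.5  0.1 -0.5] t 7.6
[[0.23, 3.88, 1.02], 0.028]
[[0.23, 3.91, 0.91], 0.028]
[[0.23, 3.93, 0.8], 0.028]
[[0.23, 3.95, 0.7], 0.028]
[[0.23, 3.97, 0.59], 0.028]
[[0.23, 3.98, 0.48], 0.028]
[[0.23, 3.99, 0.37], 0.028]
[[0.23, 4.0, 0.26], 0.028]
```

```bash
python3 -m inch '[[[0,3.9,1,0.03,0],[0.2,3.9,0.9,0.03,0],[0.2,3.9,0.8,0.03,0],[0.2,3.9,0.7,0.03,0],[0.2,3.9,0.6,0.03,0],[0.2,3.8,0.5,0.03,0],[0.2,3.3,0.4,0.03,0],[0,2,0.2,0,0]]]'; python3 -m inch '[[[0,0,0,0,0],[0,0,0,0,0]]]'; python3 -c "
from h import *
rows((.575,.2715,.132),4,0)"
```

```text
time: 8.27
position: [0.5604, 0.2719, 0.2168]
tool_rot: [0.673, 0.248, -0.643, 0.269]
ft_force: [-0.8, 0.2, 0.1]
grip_width: 0.0007
time: 8.43
position: [0.5649, 0.2624, 0.2166]
tool_rot: [0.675, 0.243, -0.645, 0.265]
ft_force: [-0.2, 0.4, -0.1]
grip_width: 0.0004
at [0.5649 0.2624 0.2166] yaw -47.9 q [ 0.27  0.53  1.49 -0.03  1.08  1.12] F [-0.2  0.4 -0.1] t 8.4333
[[2.12, 0.0, -0.34], 0.0]
[[2.12, 0.0, -0.34], 0.0]
[[2.12, 0.0, -0.34], 0.0]
[[2.12, 0.0, -0.34], 0.0]
```

```bash
python3 -m inch '[[[1.5,0,-0.7,0,0],[2.2,0,-0.5,0,0],[2,0,-0.1,0,0],[1.5,0,0,0,0],[0.8,0,0,0,0],[0,0,0,0,0],[0,0,0,0,0]]]'; python3 -c "
from h import *
rows((.575,.2715,.119),3,0)"
```

```text
time: 9.02
position: [0.5768, 0.2681, 0.1361]
tool_rot: [0.675, 0.242, -0.645, 0.263]
ft_force: [1.1, 0.7, 0.8]
grip_width: 0.0002
at [0.5768 0.2681 0.1361] yaw -48.2 q [ 0.27  0.65  1.52 -0.03  0.93  1.13] F [1.1 0.7 0.8] t 9.0167
[[0.57, -0.12, -0.03], 0.0]
[[0.57, -0.12, -0.03], 0.0]
[[0.57, -0.12, -0.03], 0.0]
```

```bash
python3 -m inch '[[[0.6,-0.3,-0.1,0,0],[0.6,-0.1,-0.1,0,0],[0.4,0,0,0,0],[0.1,0,0,0,0],[0,0,0,0,0]]]'; python3 -c "
from h import *
rows((.575,.2715,.119),1,0)"
```

```text
time: 9.43
position: [0.5772, 0.2742, 0.1209]
tool_rot: [0.677, 0.242, -0.643, 0.264]
ft_force: [0.9, 0.5, 0.5]
grip_width: 0.0003
at [0.5772 0.2742 0.1209] yaw -48.1 q [ 0.28  0.67  1.53 -0.03  0.9   1.14] F [0.9 0.5 0.5] t 9.4333
[[0.19, 0.05, 0.34], 0.0]
```

```bash
python3 -m inch '[[[0.15,0,0.3,0,0],[0.05,0,0.3,0,0],[0,0,0,0,0]]]'; python3 -m inch '[[[0,0,0.3,0,0],[0,0,0.2,0,0],[0,0,0.1,0,0]]]'
```

```text
time: 9.68
position: [0.5729, 0.27, 0.1191]
tool_rot: [0.677, 0.242, -0.643, 0.264]
ft_force: [0.4, -0.3, -0.0]
grip_width: 0.0004
time: 9.93
position: [0.5683, 0.2654, 0.1193]
tool_rot: [0.677, 0.242, -0.642, 0.264]
ft_force: [-0.3, -0.2, -0.1]
grip_width: 0.0001
```

```bash
python3 -m inch '[[[0,0,0.2,0,0],[0,0,0.15,0,0]]]'; python3 -m inch '[[[0,0,0.15,0,0],[0,0,0.15,0,0]]]'
```

```text
time: 10.1
position: [0.5673, 0.2638, 0.1198]
tool_rot: [0.679, 0.242, -0.641, 0.263]
ft_force: [1.9, 1.2, -2.2]
grip_width: 0.0004
time: 10.27
position: [0.5664, 0.2621, 0.12]
tool_rot: [0.681, 0.242, -0.639, 0.263]
ft_force: [2.4, 3.3, -2.1]
grip_width: 0.0004
```

```bash
python3 -m inch '[[[0.1,0,0.2,0,0],[0,0,0.2,0,0]]]'; python3 -m inch '[[[0.05,0,0.2,0,0],[0,0,0.2,0,0]]]'
```

```text
time: 10.43
position: [0.5663, 0.2616, 0.1202]
tool_rot: [0.684, 0.242, -0.636, 0.262]
ft_force: [3.1, 4.7, -2.8]
grip_width: 0.0005
time: 10.6
position: [0.5662, 0.2616, 0.1203]
tool_rot: [0.687, 0.243, -0.633, 0.261]
ft_force: [4.0, 5.0, -3.6]
grip_width: 0.0007
```

It stalls again at about 6.4 N. Backing off and checking the cap height the same way as before.

```bash
python3 -m inch '[[[0,0,-0.4,0,0],[-0.2,0,-0.3,0,0],[-1.5,0,0,0,0],[-3,0,0,0,0],[-4,0,0,0,0],[-2,-3,0,0,0],[0,-4,0,0,0],[0,-4,0,0,0]]]'; python3 -m inch '[[[0,-4,0,0,0],[0,-3,0,0,0],[0,-2,0,0,0],[0,0,0,0,0]]]'
python3 - <<'E'
from h import *
b=camera("side")[:,:,::-1];a=cv2.imread("pics/side0.png");t=camera("top")[:,:,::-1];cv2.imwrite("pics/top9.png",t)
out=[cv2.resize(a[175:230,290:342],None,fx=5,fy=5,interpolation=cv2.INTER_CUBIC),cv2.resize(b[175:230,290:342],None,fx=5,fy=5,interpolation=cv2.INTER_CUBIC),cv2.resize(t[186:241,280:332],None,fx=5,fy=5,interpolation=cv2.INTER_CUBIC)]
c=(.6076-.048*.7071,.236+.048*.7071)
for z,col in((.104,(0,255,0)),(.098,(0,0,255))):
    th=np.linspace(0,6.283,60);w=np.c_[c[0]+.015*np.cos(th),c[1]+.015*np.sin(th),0*th+z]
    cv2.polylines(out[1],[((proj("side",w)-[289.5,174.5])*5).astype(int)],True,col,1)
    cv2.polylines(out[2],[((proj("top",w)-[279.5,185.5])*5).astype(int)],True,col,1)
cv2.imwrite("pics/cmp2.png",np.hstack(out))
E
```

```text
time: 11.27
position: [0.49, 0.3419, 0.225]
tool_rot: [0.683, 0.237, -0.64, 0.259]
ft_force: [0.1, 1.0, 0.5]
grip_width: 0.0005
time: 11.6
position: [0.4211, 0.4143, 0.2221]
tool_rot: [0.68, 0.239, -0.642, 0.261]
ft_force: [0.4, -0.5, -0.5]
grip_width: 0.0002
```

View pics/cmp2.png

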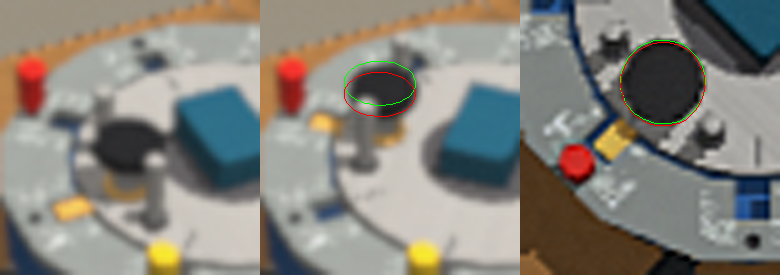

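The top view now fits exactly 45°. I'll measure the cap height numerically, fitting the dark cap's upper edge in the side view at the start, at the overshoot (earlier reading) and now.

Run:
```python
from h import *
a=cv2.imread("pics/side0.png");b=camera("side")[:,:,::-1]
q=np.array
def edge(im,c,tag):
    im=cv2.cvtColor(np.ascontiguousarray(im),cv2.COLOR_BGR2GRAY).astype(float)
    for dx in(1,3,5):
        z0=proj("side",[c[0],c[1],.104])[0]; x=int(round(z0[0]))+dx
        col=im[:,x];r0=int(z0[1]);seg=col[r0-12:r0+14]
        # half-level crossing into dark
        k=next(i for i in range(len(seg)-1) if seg[i+1]<65); lo=seg[k:k+4].min();hi=np.median(seg[max(0,k-5):k-1]);h=(lo+hi)/2
        i=next(i for i in range(max(0,k-3),len(seg)-1) if seg[i]>=h>seg[i+1]);e=r0-12+i+(seg[i]-h)/(seg[i]-seg[i+1])
        pr=[]
        for z in(.104,.098):
            t=np.linspace(0,6.283,2000);w=proj("side",np.c_[c[0]+.015*np.cos(t),c[1]+.015*np.sin(t),0*t+z]);m=abs(w[:,0]-x)<.15;pr.append(w[m,1].min())
        print(tag,dx,"edge",round(e,2),"pred",np.round(pr,2),"z",round(.104-.006*(e-pr[0])/(pr[1]-pr[0]),4),seg.astype(int)[4:18])
edge(a,(.5602,.2361),"start");edge(b,(.5737,.2699),"now")
t=cv2.imread("pics/top9.png");g=cv2.cvtColor(t,cv2.COLOR_BGR2GRAY)[186:225,285:345];m=(g<50).astype(np.uint8)
n,l,s,cc=cv2.connectedComponentsWithStats(m)
for s_,c_ in zip(s[1:],cc[1:]):
    if s_[4]>100:
        for z in(.098,.104):
            d=ray("top",c_+[285,186],z)[:2]-[.6076,.236];print(s_[4],z,np.hypot(*d),180-np.degrees(np.arctan2(d[1],d[0])))
```

```text
start 1 edge 198.22 pred [197.6  199.87] z 0.1024 [203 203 202 188 137  72  43  45  46  46  45  44  44  39]
start 3 edge 198.55 pred [198.05 200.33] z 0.1027 [202 202 203 196 160  91  45  42  46  45  44  51  67  73]
start 5 edge 199.51 pred [199.01 201.32] z 0.1027 [204 202 202 202 193 154  91  50  43  42  54 111 175 180]
now 1 edge 187.45 pred [186.84 189.07] z 0.1024 [161 165 172 162 128  73  43  45  45  46  45  45  42  35]
now 3 edge 187.81 pred [187.29 189.54] z 0.1026 [151 112 102 102  95  71  49  44  45  44  45  45  40  33]
now 5 edge 188.79 pred [188.28 190.56] z 0.1027 [168 132 114 113 119 106  72  49  42  44  42  40  42  72]
114 0.098 0.017416594780541122 24.549128070920034
114 0.104 0.018391892974295963 23.87887967224387
207 0.098 0.047493163192118465 45.556502728984896
207 0.104 0.04810476597233235 44.84797772602968
```

The cap now reads the same height as at the start (fully up) and the angle is 44.8°, so the table is locked. Handing in.

Run:
```python
from h import *
a=cv2.imread("pics/top0.png");b=cv2.imread("pics/top9.png")
for k,(x,y) in dict(jar=(330,110),ypot=(292,286)).items():
    s=np.s_[y-13:y+14,x-13:x+14];print(k,np.abs(a[s].astype(int)-b[s]).mean().round(2))
print(robot.hand_in())
```

```text
jar 1.9
ypot 1.68
the job is handed in; nothing more can be done
None
```

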